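# Mount and lock the slide carriage, then seat the gauge blade

### The arm

A 6-joint arm with a two-finger parallel gripper is mounted at the origin on the work surface. World frame = base frame: x ahead of the robot, y to its left, z up, the work surface at z = 0. Lengths are in m, angles in rad, forces in N, time in s.
With the tool pointing down it reaches from about 0.425 to 0.95 m from the base axis. Payload 3.5 kg.
Tool frame: the origin (TCP) lies on the centre line of the jaws, within the pads' length; the fingertips stand 14 mm ahead of it and the grasp point (between the pads) lies 5 mm behind it (ctrl.tip_reach is the distance from the TCP to the fingertips, in m); z points along the fingers, y is the line along which they close (so a half turn about z gives the same grasp; the last joint's range is limited). The gripper opens to 85 mm and grips with 20 to 120 N. Pads are 22 mm wide; open, the fingers measure 114 mm over their backs; the gripper's body (76 mm by 85 mm) begins 54 mm behind the grasp point. The pads swing forward as they close: fully open they stand 13 mm farther back than shut.
Start: joints at [-0.15, 0.286, 1.577, -0, 1.279, -0.15], TCP at [0.675, 0, 0.245] pointing down, gripper open.
Joint ranges: [-2.77, 2.77], [-0.9, 2.22], [0.21, 2.48], [-1.53, 4.67], [0.24, 2.81], [-2.84, 2.84]. Speed limits (rad/s): [2.79, 2.79, 3.14, 3.14, 3.14, 3.14].

### API

Orientations are given as a unit quaternion [x, y, z, w].
In Python, from plant import get_state, imaging, workorder, ctrl gives the robot as it stands. The module is installed in compiled form; this text tells all that it offers.
- The arm moves only by the shell command python3 -m jog 'ROWS' [FORCE]. ROWS is JSON, a list of rows, each a list of 7 numbers: the closure, from 0 (fully open) to 1 (shut), then the shift along the tool's x, y, z in mm, then the turn, a rotation vector about the tool's x, y, z in rad. In form: [[gripper, tx, ty, tz, ax, ay, az], ...]. A call has 1 to 12 rows; each row is the pose to reach, as a shift and turn from the pose commanded when the call began, along the tool's axes at that moment; what a row does not reach only later rows make up. A row lasts 1/10 s, in which the tool goes at most 50 mm and 8.59 degrees, less where a joint would pass 70% of its speed; a pose out of reach is approached as far as the arm can. A call with a gripper value outside its range is refused whole. The fingers move at their own pace and stop on an object; FORCE is the grip in N (left out, the last holds). Time passes only in rows, so rows that repeat a pose let the fingers close. It gives the time, the measured TCP pose, the force, the opening and the grip force at its end, in the units of the state.
- get_state(): the state, without advancing time (a new reading comes with each control period).
- imaging.read_camera(name): name is "scene" or "side" or "wrist"; returns a dict with "image" (400x640x3 uint8, blue, green, red), "fx", "fy", "cx", "cy" (pixels), "R" (3x3) and "t" (3): a world point X has camera coordinates R X + t; the wrist camera has in their place "tool_from_camera" (4x4, takes a point from camera to tool coordinates, whose origin is the TCP and whose axes are the flange's). Camera axes: x right, y down, z forward; pixel columns grow to the right and rows downward; lengths in m; the calibration is good to about 2 mm. A picture is of the moment at which its call begins: read the wrist's pose just before it. There is no depth.
- workorder.sign_off(): hands the job in; it is judged then, once.
The state is a dict: "time": time; "qpos": joint angles; "dq": joint speeds; "joint_efforts": joint torques, N m; "eef_pos": TCP position; "tcp_rot": TCP orientation; "contact_force": force on the tool from outside, world axes, zero at the start; "wrist_torque": the same for the moment, N m; "opening": opening from 0.0 (shut) to 1.0 (fully open); "finger_force": force on a finger pad.
Only numpy, scipy, OpenCV 4.12 (cv2) and the standard library are available. Lean on these libraries where they do the work, as an engineer would, in place of code of your own. Each camera call takes 0.05 s, during which the arm holds its last target. There are 200 camera calls.

### The job

Set the loose slide carriage into the open mouth of the bench bed and push it along, under the guide lips, fully home against the end stop; then turn the locking lever all the way across behind it. With the carriage locked, take the gauge blade from its rack and seat it upright in the carriage's slot, right down to the slot's floor, and let go. Leave the bottle, the jar, the dish and the brass weight where they stand.

Things in the scene. Friction and masses are not known exactly. Their poses are not given: they have to be found in the camera images.
- carriage_center (a point): Centre of the loose aluminium slide carriage, 32 mm above its underside; 0.6 kg; z up. Base plate 100 (own x) x 82 (y) x 12 mm; on its middle a block 52 (x) x 54 (y) mm up to 64 mm height, to be gripped across y. Upright ribs at both x ends (x 42 to 50 mm), 54 mm wide, 40 mm high. Same after a half turn about z.
- slot_mouth (a point): Centre of the mouth of the slot in the top of the carriage's block, 64 mm above its underside. Slot 11 mm (carriage x) by 44 mm (y); its two long sides slope outwards over the top 6 mm to 23 mm apart, and its ends, 6 mm lower, over 5 mm to the block's sides. Axes as the carriage.
- slot_floor (a point): Centre of the floor of that slot, 34 mm below its mouth. Axes as the carriage.
- home (a point): Point on the top of the fixed dark bed plate (16 mm above the table) where the middle of the carriage's underside is when home. x = push direction, z up. From x -30 to 50 mm the guides are 88 mm apart and have overhanging lips (15 to 23 mm above the bed, 68 mm apart): the carriage's plate slides in under them. End stop face at x = 50 mm, 30 mm high.
- mouth (a point): Point on the bed top at x = -116 mm from home: middle of the channel's open mouth (x from -172 to -67 mm), 105 mm wide between strips 15 mm high, nothing above. From there the channel narrows to the guides at x = -30. The carriage is set down here, its x axis along the bed's, and pushed 116 mm along +x. Axes as home.
- lever_hinge (a point): Foot, on the bed top, of the locking lever's vertical hinge axis, at x = -61, y = 85 mm from home. Hinge post and hub: radius 14 mm, 42 mm above the bed top. Axes as home (it does not turn with the lever).
- lever_grip (a point): Grip point on the axis of the lever's upright round black handle (20 mm diameter, 36 to 88 mm above the bed top), 66 mm above the bed top, 100 mm from the hinge axis. The flat steel arm under it (16 mm wide, 26 to 36 mm above the bed top) runs along this frame's x, ending 10 mm past the handle.
- lever (a joint): Lever angle, rad. At 0, open, the arm points 160 degrees anticlockwise from the bed's x, seen from above. It grows anticlockwise to its stop at 1.92, locked: arm straight across the channel (bed -y), 3 mm behind the rib of a carriage that is home. It starts between 0 and 0.3, stays where left; 2 to 3 N at the handle turns it.
- blade_center (a point): Centre of the loose steel gauge blade, 60 mm above its foot: a flat strip 120 mm tall (z), 36 mm wide (own y), 8 mm thick (own x), 0.12 kg, same either way round. It starts upright in a slot of a fixed grey rack 56 (x) x 76 (y) x 40 mm high, its foot 10 mm above the table, 90 mm showing.
- blade_foot (a point): Centre of the blade's lower end; axes as the blade. Seated, it stands on the slot floor of the carriage.
- wash_bottle: Bystander, leave alone: white plastic bottle, 54 mm diameter, 140 mm tall; origin at the centre of its underside.
- dish: Bystander, leave alone: shallow white ceramic dish, 84 mm across, 30 mm tall; origin at the centre of its underside.
- jar: Bystander, leave alone: squat amber glass jar with black cap, 52 mm diameter, 75 mm tall; origin at the centre of its underside.
- weight_center (a point): Bystander, leave alone: brass cylinder, 44 mm diameter, 40 mm tall; this point is its centre.
Mind the look-alikes: they are no part of the job. Leave any green look-alike of the part that bears blade_center alone.

How it is judged:
By the outcome, as a careful person would: the job done as asked, in the order asked, and still so for the second after the job is handed in, with the robot touching nothing.
It also fails if it takes over 72 s, if anything falls off the work surface, if the arm or the gripper's body presses on something with over 40 N, if the wrist force passes 120 N, or if a joint passes its speed limit or range.

## Working session

There is one attempt and no reset: what is moved stays moved. The work goes in short steps, Python scripts to look and compute and a shell command to move; the robot and the scene stay as the last step left them, time stands still between calls to the robot, and variables do not carry over. Pictures are saved under pics/ and viewed, at most 13 in all, crops included, and the job is handed in when it is done.

```bash
mkdir -p pics; cat > h.py <<'E'
import numpy as np, cv2
from scipy.spatial.transform import Rotation as Ro
from plant import get_state, imaging, workorder, ctrl
def cam(n):
    s=get_state(); d=imaging.read_camera(n)
    if n=='wrist':
        T=np.eye(4); T[:3,:3]=Ro.from_quat(s['tcp_rot']).as_matrix(); T[:3,3]=s['eef_pos']
        C=T@np.array(d['tool_from_camera']); R=C[:3,:3].T; d['R']=R; d['t']=-R@C[:3,3]
    d['R']=np.array(d['R']); d['t']=np.array(d['t']); return d
def ray(d,u,v):
    r=d['R'].T@np.array([(u-d['cx'])/d['fx'],(v-d['cy'])/d['fy'],1.]); return -d['R'].T@d['t'], r
def onz(d,u,v,z):
    o,r=ray(d,u,v); return o+r*(z-o[2])/r[2]
def proj(d,X):
    c=d['R']@np.array(X)+d['t']; return np.array([d['fx']*c[0]/c[2]+d['cx'],d['fy']*c[1]/c[2]+d['cy']])
E
python3 - <<'E'
from h import *
s=get_state();print(s['time'],s['eef_pos'],s['tcp_rot'],ctrl.tip_reach)
for n in['scene','side','wrist']:
    d=cam(n);cv2.imwrite(f'pics/{n}0.png',d['image']);o,r=ray(d,320,200);print(n,o,r,d['fx'])
    np.save(f'{n}0.npy',d,allow_pickle=True)
E
```

```text
0.0 [6.74384595e-01 1.02574816e-04 2.43953094e-01] [ 7.07115914e-01  7.07096678e-01 -7.01387986e-04 -9.38539995e-04] 0.014
scene [1.1058136  0.01645778 0.77292889] [-0.60902624 -0.03604804 -0.792602  ] 363.49561446950224
side [ 0.14102669 -0.61922652  0.7407528 ] [ 0.4434593   0.58766445 -0.67678577] 419.3509344182626
wrist [0.67475544 0.06748205 0.37256503] [ 2.12170483e-04 -2.78410137e-01 -9.60567429e-01] 342.7852847784991
```

View pics/scene0.png

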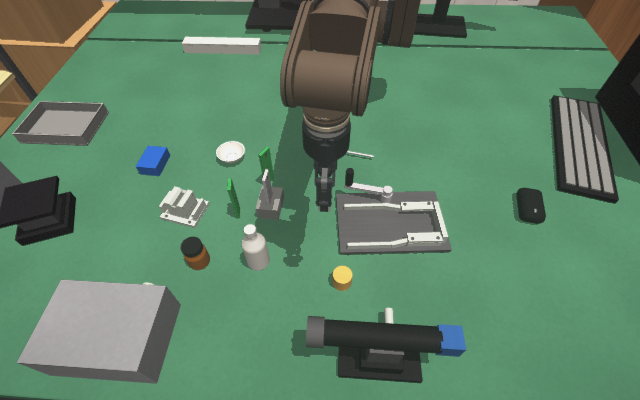

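View pics/side0.png

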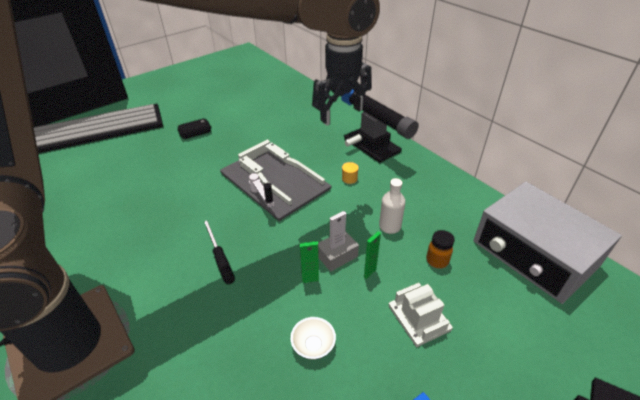

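View pics/wrist0.png

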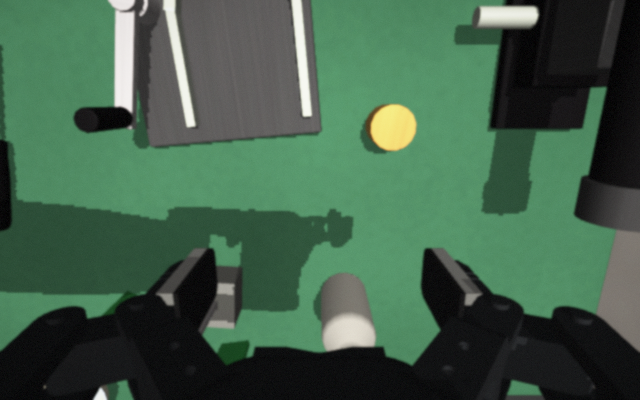

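Candidates. Blade: steel strip in the grey rack at scene (267,188); green look-alikes at (265,160) and (233,197). Carriage: scene (184,207); nothing else looks like it. The bed is at (393,222) with its open mouth on the left, lever handle at (350,178) and hinge at (387,194). The rack's strip is the one that isn't green, so it matches the description. I'll check it in a close crop.

```bash
python3 - <<'E'
from h import *
L=lambda n:np.load(f'{n}0.npy',allow_pickle=True).item()
sc,sd=L('scene'),L('side')
def crop(d,x,y,w,h,k): return cv2.resize(d['image'][y:y+h,x:x+w],None,fx=k,fy=k,interpolation=cv2.INTER_CUBIC)
out=np.zeros((600,800,3),np.uint8)
def put(c,x,y): out[y:y+c.shape[0],x:x+c.shape[1]]=c
put(crop(sc,330,170,130,90,4),0,0)      # scene bed 520x360
put(crop(sc,225,140,70,90,4),520,0)   # rack 280x360
put(crop(sc,155,180,60,50,4),0,360)  # carriage 240x200 
put(crop(sd,385,280,75,60,4),240,360) #300x240
put(crop(sd,300,205,65,60,4),540,360) #260x240
cv2.imwrite('pics/comp.png',out)
for n,z,p in[('hinge top',.058,(387,191)),('handle top',.104,(349,170)),('carr top',.064,(182,197)),('bed nearL',.016,(337,252)),('bed farL',.016,(338,197)),('bed nearR',.016,(449,250)),('bed farR',.016,(437,193)),('blade top',.13,(267,172)),('bottle',0.14,(250,230)),('jar',.075,(193,245)),('dish',.03,(230,152)),('weight',.04,(342,274)),('greentop1',.12,(265,150)),('gt2',.12,(231,180))]:
    print(n,onz(sc,*p,z).round(3))
E
```

```text
hinge top [0.518 0.151 0.058]
handle top [0.494 0.052 0.104]
carr top [ 0.571 -0.36   0.064]
bed nearL [0.677 0.031 0.016]
bed farL [0.512 0.029 0.016]
bed nearR [0.655 0.294 0.016]
bed farR [0.483 0.29  0.016]
blade top [ 0.535 -0.144  0.13 ]
bottle [ 0.706 -0.153  0.14 ]
jar [ 0.712 -0.29   0.075]
dish [ 0.375 -0.287  0.03 ]
weight [0.745 0.043 0.04 ]
greentop1 [ 0.452 -0.162  0.12 ]
gt2 [ 0.556 -0.228  0.12 ]
```

View pics/comp.png

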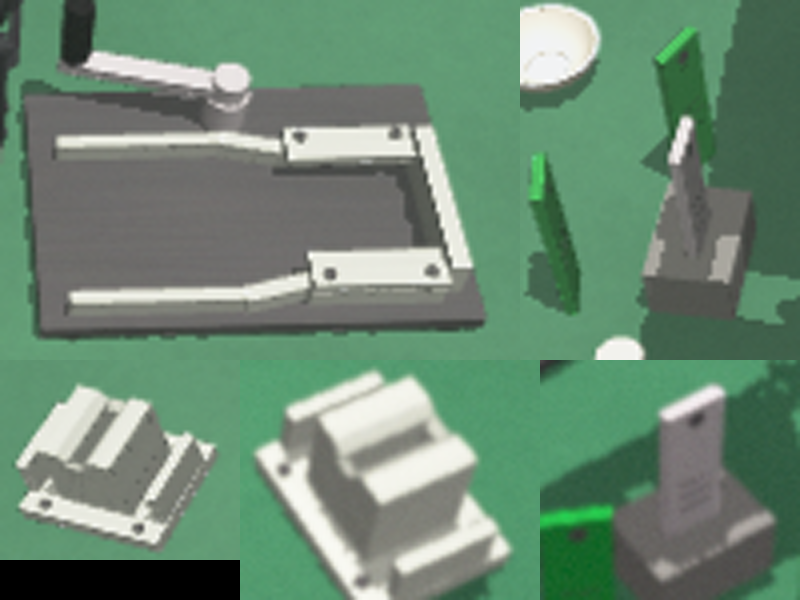

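The composite confirms the bare steel strip standing in the grey rack at scene (267,175), with green strips on both sides of it. It also shows the carriage's slot, its ribs and the bed's lips. Next I work out the yaws and the hover.

```bash
python3 - <<'E'
from h import *
sc=np.load('scene0.npy',allow_pickle=True).item(); sd=np.load('side0.npy',allow_pickle=True).item()
a,b,c=[onz(sc,155+x/4,180+(y-360)/4,.010) for x,y in[(20,508),(160,548),(215,448)]]
print(a,b,c,np.linalg.norm(b-a),np.linalg.norm(c-b),'yaw x',np.degrees(np.arctan2(*(b-a)[1::-1])),'ctr',(a+c)/2)
# side: plate corners left(255,455), right (510,550)
p=[onz(sd,385+(x-240)/4,280+(y-360)/4,.010) for x,y in[(255,455),(510,550)]]; print('side',p,(p[0]+p[1])/2)
f=[onz(sc,330+x/4,170+y/4,.016) for x,y in[(22,97),(425,87),(485,323),(40,335)]];print(f,[np.degrees(np.arctan2(*(f[1]-f[0])[1::-1])),np.degrees(np.arctan2(*(f[2]-f[3])[1::-1]))])
E
```

```text
[ 0.5982654  -0.42699157  0.01      ] [ 0.62327253 -0.32795384  0.01      ] [ 0.54304581 -0.31261572  0.01      ] 0.10214611630537206 0.08167977167509136 yaw x 75.82896529505301 ctr [ 0.5706556  -0.36980365  0.01      ]
side [array([ 0.53906101, -0.31673605,  0.01      ]), array([ 0.59776267, -0.43039773,  0.01      ])] [ 0.56841184 -0.37356689  0.01      ]
[array([0.50260932, 0.02203556, 0.016     ]), array([0.47906683, 0.28858083, 0.016     ]), array([0.65718237, 0.29916988, 0.016     ]), array([0.68098957, 0.03824248, 0.016     ])] [np.float64(95.0475262951499), np.float64(95.2132726047161)]
```

```bash
python3 -m jog '[[0,-50,-14,0,0,0,0.03],[0,-100,-28,0,0,0,0.06],[0,-150,-42,0,0,0,0.1],[0,-200,-56,0,0,0,0.14],[0,-250,-70,0,0,0,0.18],[0,-300,-84,0,0,0,0.21],[0,-340,-96,0,0,0,0.245],[0,-370,-104,0,0,0,0.245],[0,-370,-104,0,0,0,0.245],[0,-370,-104,0,0,0,0.245],[0,-370,-104,0,0,0,0.245]]' 60
python3 - <<'E'
from h import *
d=cam('wrist');cv2.imwrite('pics/w1.png',d['image']);np.save('w1.npy',d,allow_pickle=True)
E
```

```text
time: 1.25
eef_pos: [0.5712, -0.3688, 0.2449]
tcp_rot: [0.788, 0.616, 0.0, -0.001]
contact_force: [0.4, -0.3, 0.5]
opening: 1.003
finger_force: 0.0
```

View pics/w1.png

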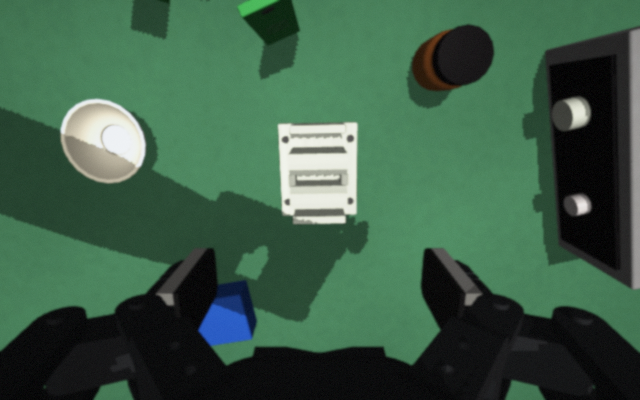

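The wrist view shows the carriage straight ahead. Its plate spans pixels (279..357, 123..218) and the slot mouth is near (318,179).

```bash
python3 - <<'E'
from h import *
d=np.load('w1.npy',allow_pickle=True).item();im=d['image'].astype(int)
m=((im.max(2)-im.min(2)<40)&(im.min(2)>110)).astype(np.uint8);m[:100]=0;m[:,:250]=0;m[:,400:]=0;m[260:]=0
c=max(cv2.findContours(m,0,2)[0],key=cv2.contourArea)[:,0]
# side edges of plate (rows 130-205): fit lines
for nm,f in[('L',min),('R',max)]:
    pts=[onz(d,f(c[c[:,1]==r][:,0])+(0 if nm=='L' else 1),r+.5,.012)[:2] for r in range(130,206,3) if (c[:,1]==r].any() if False else (c[:,1]==r).any())]
    pts=np.array(pts);vx,vy,x0,y0=cv2.fitLine(pts.astype(np.float32),2,0,.01,.01).ravel();print(nm,np.degrees(np.arctan2(vy,vx)),x0,y0)
tops=np.array([onz(d,u,c[c[:,0]==u][:,1].min(),.012)[:2] for u in range(300,338,3)]);print('front edge mid',tops.mean(0))
print('slot',onz(d,318.5,179,.064),'view tool yaw',Ro.from_quat(get_state()['tcp_rot']).as_matrix()[:,0])
v=im[170:190,316:322].mean((1,2));print(v.astype(int))
print(im[172:186,285:355:3].mean(2).astype(int)[6])
E
```

```text
File "<stdin>", line 7
    pts=[onz(d,f(c[c[:,1]==r][:,0])+(0 if nm=='L' else 1),r+.5,.012)[:2] for r in range(130,206,3) if (c[:,1]==r].any() if False else (c[:,1]==r).any())]
                                                                                                                ^
SyntaxError: closing parenthesis ']' does not match opening parenthesis '('
```

```bash
python3 - <<'E'
from h import *
d=np.load('w1.npy',allow_pickle=True).item();im=d['image'].astype(int)
m=((im.max(2)-im.min(2)<40)&(im.min(2)>110)).astype(np.uint8);m[:100]=0;m[:,:250]=0;m[:,400:]=0;m[260:]=0
def edge(a): 
    w=np.flatnonzero(a); return w[0],w[-1]+1
E=[]
for k in(0,1):
    pts=np.array([onz(d,edge(m[r])[k],r+.5,.012)[:2] for r in range(130,200,3)])
    vx,vy,x0,y0=cv2.fitLine(pts.astype(np.float32),2,0,.01,.01).ravel();print(k,np.degrees(np.arctan2(vy,vx)),x0,y0);E.append((vx,vy,x0,y0))
tops=np.array([onz(d,u+.5,edge(m[:,u])[0],.012)[:2] for u in range(300,338,3)]);print('front edge mid',tops.mean(0))
print('slot',onz(d,318.5,179,.064),'tool x',Ro.from_quat(get_state()['tcp_rot']).as_matrix()[:,0])
v=im[166:192,316:322].mean((1,2));print(v.astype(int))
E
```

```text
0 76.941216 0.52991474 -0.35743058
1 76.77692 0.6112174 -0.37760547
front edge mid [ 0.5810405  -0.32549495]
slot [ 0.56993268 -0.37073081  0.064     ] tool x [2.41009606e-01 9.70522559e-01 5.76302822e-04]
[232 231 227 209 180 166 164 163 165 184 211 226 224 197 143 104  96  97
 105 138 180 203 210 210 209 209]
```

```bash
python3 -m jog '[[0,-3,-1,50,0,0,-0.015],[0,-3,-1,100,0,0,-0.015],[0,-3,-1,140,0,0,-0.015],[0,-3,-1,170,0,0,-0.015],[0,-3,-1,190,0,0,-0.015],[0,-3,-1,199,0,0,-0.015],[0,-3,-1,199,0,0,-0.015],[0.2,-3,-1,199,0,0,-0.015],[0.5,-3,-1,199,0,0,-0.015],[0.6,-3,-1,199,0,0,-0.015],[0.6,-3,-1,199,0,0,-0.015],[0.6,-3,-1,199,0,0,-0.015]]' 60
```

```text
time: 2.5
eef_pos: [0.5702, -0.3734, 0.049]
tcp_rot: [0.784, 0.621, 0.0, 0.001]
contact_force: [-0.5, 1.1, 6.7]
opening: 0.619
finger_force: 65.1
```

```bash
python3 -m jog '[[0.6,0,0,-30,0,0,0],[0.6,0,0,-75,0,0,0],[0.6,0,0,-120,0,0,0],[0.6,0,0,-165,0,0,0],[0.6,25,-4,-200,0,0,-0.04],[0.6,70,-10,-200,0,0,-0.08],[0.6,118,-17,-200,0,0,-0.13],[0.6,166,-24,-200,0,0,-0.17],[0.6,214,-31,-200,0,0,-0.22],[0.6,262,-38,-200,0,0,-0.26],[0.6,308,-44,-200,0,0,-0.318],[0.6,338,-48,-200,0,0,-0.318]]'
python3 -m jog '[[0.6,0,0,0,0,0,0],[0.6,0,0,0,0,0,0],[0.6,0,0,0,0,0,0]]'
python3 - <<'E'
from h import *
d=cam('wrist');cv2.imwrite('pics/w2.png',d['image']);np.save('w2.npy',d,allow_pickle=True)
E
```

```text
time: 3.7
eef_pos: [0.5983, -0.0291, 0.2444]
tcp_rot: [0.674, 0.738, -0.0, -0.002]
contact_force: [-0.7, -0.2, -5.3]
opening: 0.623
finger_force: 66.2
time: 4.0
eef_pos: [0.5991, -0.0333, 0.2453]
tcp_rot: [0.676, 0.737, -0.001, -0.001]
contact_force: [0.2, 0.2, -5.3]
opening: 0.62
finger_force: 66.0
```

View pics/w2.png

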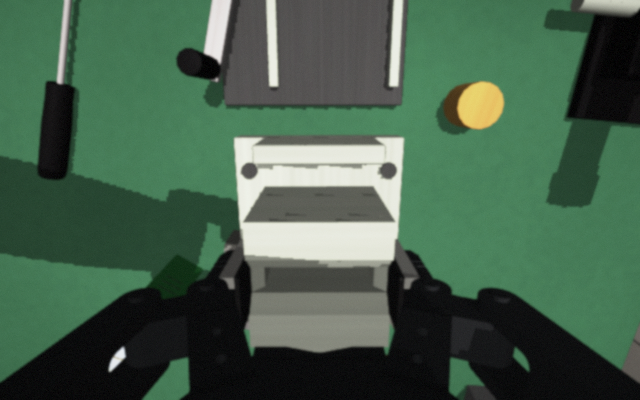

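The carriage is held square, with its front edge at row 137. The bed's strips end at pixels (272,88) and (394,87), and the weight is at (482,104). Next I fit the strips.

```bash
python3 - <<'E'
from h import *
d=np.load('w2.npy',allow_pickle=True).item();im=d['image'].astype(int)
m=((im.max(2)-im.min(2)<45)&(im.min(2)>140)).astype(np.uint8)
s=get_state();T=Ro.from_quat(s['tcp_rot']).as_matrix()
Ls=[]
for lo,hi,k in[(255,300,1),(370,400,0),(255,300,0),(370,415,1)]:
    P=[]
    for r in range(3,84,4):
        w=np.flatnonzero(m[r,lo:hi])
        if len(w): P.append(onz(d,lo+w[-1]+1 if k else lo+w[0],r+.5,.031)[:2])
    P=np.array(P);vx,vy,x0,y0=cv2.fitLine(P.astype(np.float32),2,0,.01,.01).ravel();print(np.degrees(np.arctan2(vy,vx))%180,x0,y0);Ls.append((vx,vy,x0,y0))
for lo,hi in[(262,285),(382,405)]:
    c=m[60:110,lo:hi];e=[60+np.flatnonzero(c[:,i])[-1]+1 for i in range(hi-lo) if c[:,i].sum()>15];print('end rows',e)
th=np.mean([np.degrees(np.arctan2(l[1],l[0]))%180 for l in Ls[:2]]);print('th',th)
n=np.array([np.sin(np.radians(th)),-np.cos(np.radians(th))])
for l in Ls: print('lat',n@[l[2],l[3]])
print('ends',onz(d,272,88,.031),onz(d,395,87,.031), 'tcp lat',n@s['eef_pos'][:2],s['eef_pos'],'toolx',T[:,0],np.degrees(np.arctan2(T[1,0],T[0,0])))
# carriage plate underside center: front edge corners
print(onz(d,236,137.5,.245-.049+.012),onz(d,404,137,.245-.049+.012))
E
```

```text
95.02388 0.5496102 0.08108597
95.03545 0.65475893 0.09028675
94.94431 0.54074305 0.08031007
95.2114 0.66365194 0.09106492
end rows [np.int64(86), np.int64(86), np.int64(87), np.int64(87), np.int64(87), np.int64(87), np.int64(87), np.int64(87), np.int64(86)]
end rows [np.int64(86), np.int64(87), np.int64(87), np.int64(87), np.int64(87), np.int64(87), np.int64(87), np.int64(87), np.int64(85)]
th 95.02966
lat 0.5546028
lat 0.66015327
lat 0.5457018
lat 0.6690803
ends [0.5468636  0.04175081 0.031     ] [0.66371298 0.05293126 0.031     ] tcp lat 0.5939658471702969 [ 0.59922212 -0.03363596  0.24557866] toolx [-8.64781222e-02  9.96253750e-01 -1.19612201e-05] 94.96102805581752
[0.55490768 0.01350996 0.208     ] [0.63510234 0.02082845 0.208     ]
```

Channel width comes out at 105.5 mm, which matches the 105 mm given. Now over to the mouth and down.

```bash
python3 -m jog '[[0.6,45,4,0,0,0,0],[0.6,90,9,0,0,0,0],[0.6,125,13,0,0,0,0],[0.6,132,13,20,0,0,0],[0.6,132,13,60,0,0,0],[0.6,132,13,100,0,0,0],[0.6,132,13,135,0,0,0],[0.6,132,13,158,0,0,0],[0.6,132,13,168,0,0,0],[0.6,132,13,173,0,0,0],[0.6,132,13,176,0,0,0],[0.6,132,13,176,0,0,0]]'
python3 -m jog '[[0.6,0,0,2,0,0,0],[0.6,0,0,3,0,0,0],[0.6,0,0,4,0,0,0],[0.6,0,0,4,0,0,0],[0.6,0,0,4,0,0,0]]'
```

```text
time: 5.25
eef_pos: [0.6021, 0.0998, 0.0717]
tcp_rot: [0.675, 0.737, 0.001, 0.001]
contact_force: [-0.3, -0.5, -5.8]
opening: 0.624
finger_force: 65.6
time: 5.75
eef_pos: [0.601, 0.1001, 0.0664]
tcp_rot: [0.675, 0.738, 0.0, 0.0]
contact_force: [-0.5, 0.1, -5.8]
opening: 0.619
finger_force: 65.7
```

```bash
python3 -m jog '[[0.6,0,0,1,0,0,0],[0.6,0,0,1,0,0,0],[0.6,0,0,2,0,0,0],[0.6,0,0,2,0,0,0],[0.6,0,0,2,0,0,0]]'
python3 - <<'E'
from h import *
d=cam('wrist');cv2.imwrite('pics/w3.png',d['image']);s=get_state();print(s['contact_force'])
E
```

```text
time: 6.25
eef_pos: [0.6013, 0.0997, 0.0655]
tcp_rot: [0.675, 0.738, -0.0, 0.0]
contact_force: [-4.5, -3.2, 4.7]
opening: 0.618
finger_force: 66.9
[-3.7319964  -2.77830656  3.93810381]
```

View pics/w3.png

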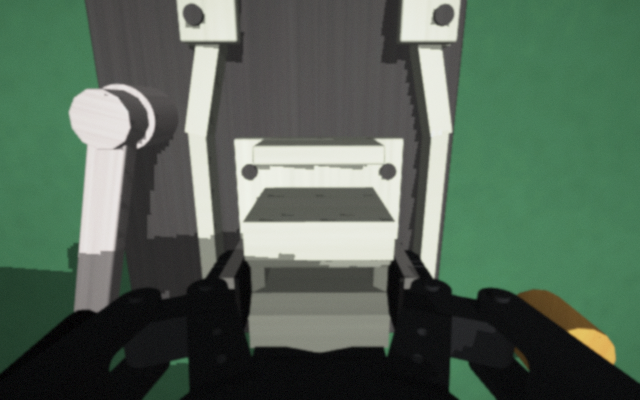

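The view shows the plate (236–404 px at row 137) centred between the strips, with the lips ahead at (208,20) and (430,20). Now I push.

```bash
python3 -m jog '[[0.6,10,0,-1,0,0,0],[0.6,20,0,-1,0,0,0],[0.6,30,0,-1,0,0,0],[0.6,40,0,-1,0,0,0],[0.6,48,0,-1,0,0,0],[0.6,56,0,-1,0,0,0],[0.6,64,0,-1,0,0,0],[0.6,70,0,-1,0,0,0],[0.6,70,0,-1,0,0,0]]' 35
python3 -m jog '[[0.6,6,0,0,0,0,0],[0.6,12,0,0,0,0,0],[0.6,18,0,0,0,0,0],[0.6,24,0,0,0,0,0],[0.6,30,0,0,0,0,0],[0.6,35,0,0,0,0,0],[0.6,38,0,0,0,0,0],[0.6,40,0,0,0,0,0],[0.6,40,0,0,0,0,0]]'
```

```text
time: 7.2
eef_pos: [0.595, 0.171, 0.0655]
tcp_rot: [0.675, 0.738, 0.001, -0.0]
contact_force: [1.5, 0.8, 1.4]
opening: 0.62
finger_force: 66.5
time: 8.1
eef_pos: [0.5915, 0.2101, 0.0656]
tcp_rot: [0.675, 0.738, 0.0, 0.0]
contact_force: [0.1, -5.1, 4.9]
opening: 0.623
finger_force: 66.8
```

```bash
python3 -m jog '[[0.6,3,0,0,0,0,0],[0.6,5,0,0,0,0,0],[0.6,7,0,0,0,0,0],[0.6,9,0,0,0,0,0],[0.6,10,0,0,0,0,0],[0.6,11,0,0,0,0,0],[0.6,11,0,0,0,0,0]]'
```

```text
time: 8.8
eef_pos: [0.5906, 0.2204, 0.0656]
tcp_rot: [0.675, 0.738, 0.0, 0.0]
contact_force: [0.9, -5.2, 5.5]
opening: 0.621
finger_force: 66.9
```

```bash
python3 -m jog '[[0.6,1,0,0,0,0,0],[0.6,2,0,0,0,0,0],[0.6,3,0,0,0,0,0],[0.6,3,0,0,0,0,0]]'
python3 -m jog '[[0.6,1,0,0,0,0,0],[0.6,2,0,0,0,0,0],[0.6,2,0,0,0,0,0]]'
```

```text
time: 9.2
eef_pos: [0.5906, 0.2206, 0.0658]
tcp_rot: [0.675, 0.738, -0.002, 0.002]
contact_force: [0.1, -14.8, 6.5]
opening: 0.622
finger_force: 67.2
time: 9.5
eef_pos: [0.5907, 0.2207, 0.066]
tcp_rot: [0.675, 0.738, -0.004, 0.003]
contact_force: [-0.2, -19.9, 8.1]
opening: 0.622
finger_force: 67.3
```

The carriage stopped on the end stop at TCP y = 0.2206, with the force building up. I release, lift and go over the lever handle.

```bash
python3 -m jog '[[0.6,-3,0,0,0,0,0],[0.3,-3,0,0,0,0,0],[0,-3,0,0,0,0,0],[0,-3,0,0,0,0,0],[0,-3,0,-10,0,0,0],[0,-3,0,-50,0,0,0],[0,-3,0,-100,0,0,0],[0,-3,0,-140,0,0,0],[0,-40,-26,-150,0,0,0],[0,-80,-52,-150,0,0,0],[0,-120,-80,-150,0,0,0],[0,-155,-108,-150,0,0,0]]'
python3 -m jog '[[0,0,0,0,0,0,0],[0,0,0,0,0,0,0],[0,0,0,0,0,0,0]]'
python3 - <<'E'
from h import *
d=cam('wrist');np.save('w4.npy',d,allow_pickle=True)
s=cam('scene')
o=np.zeros((600,800,3),np.uint8);o[:400,:640]=d['image'];o[400:,:]=0
c=cv2.resize(s['image'][165:265,330:460],(260,200),interpolation=cv2.INTER_CUBIC);o[400:,:260]=c
cv2.imwrite('pics/w4.png',o)
E
```

```text
time: 10.7
eef_pos: [0.4949, 0.0608, 0.2162]
tcp_rot: [0.675, 0.738, 0.0, 0.0]
contact_force: [-0.2, -0.7, 0.7]
opening: 0.997
finger_force: 0.0
time: 11.0
eef_pos: [0.4966, 0.0624, 0.2161]
tcp_rot: [0.675, 0.738, 0.001, 0.0]
contact_force: [0.9, -0.1, 0.3]
opening: 1.003
finger_force: 0.0
```

View pics/w4.png

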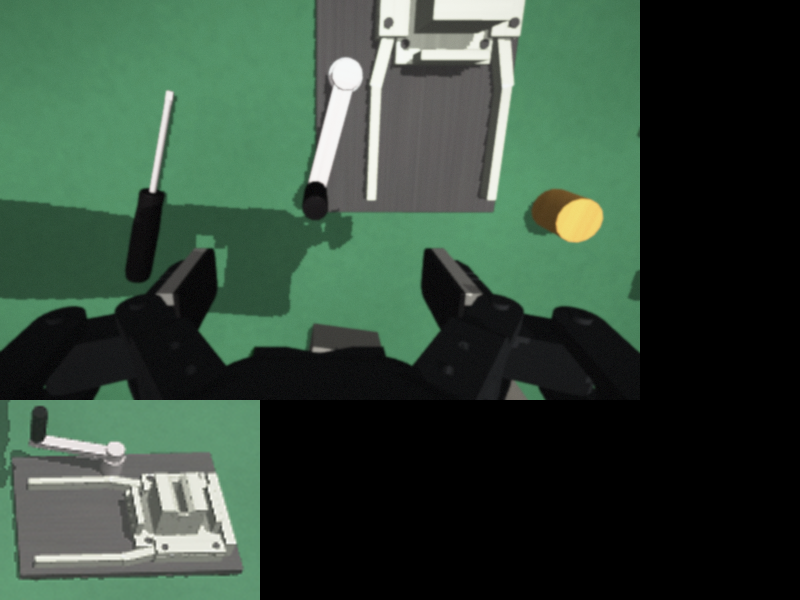

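The carriage sits home against the stop. The wrist view has the handle top at (315,207) and the hub top at (345,74).

```bash
python3 - <<'E'
from h import *
d=np.load('w4.npy',allow_pickle=True).item();s=get_state()
h=onz(d,345,74,.058);g=onz(d,315.5,206,.104);print(h,g,np.linalg.norm((g-h)[:2]),np.degrees(np.arctan2(*(g-h)[1::-1]))-95.03)
T=Ro.from_quat(s['tcp_rot']).as_matrix();print('shift',(T.T@(g-s['eef_pos']))*1e3,s['eef_pos'])
E
```

```text
[0.50929633 0.15185002 0.058     ] [0.49472507 0.05525771 0.104     ] 0.09768518786242196 -193.60856958432345
shift [ -7.2211      -2.59905506 111.68365127] [0.49659655 0.06264964 0.21568704]
```

```bash
python3 -m jog '[[0,-8,-2,45,0,0,0],[0,-8,-2,90,0,0,0],[0,-8,-2,120,0,0,0],[0,-8,-2,133,0,0,0],[0,-8,-2,133,0,0,0],[0.4,-8,-2,133,0,0,0],[0.8,-8,-2,133,0,0,0],[0.9,-8,-2,133,0,0,0],[0.9,-8,-2,133,0,0,0],[0.9,-8,-2,133,0,0,0]]' 30
```

```text
time: 12.1
eef_pos: [0.4952, 0.0534, 0.0834]
tcp_rot: [0.675, 0.738, 0.0, 0.001]
contact_force: [-1.1, 0.5, 3.0]
opening: 0.224
finger_force: 29.3
```

Gripped at 19 mm opening, matching the 20 mm handle. Now the arc.

```bash
python3 -m jog '[[0.9,-2,8,0,0,0,0],[0.9,-3,16,0,0,0,0],[0.9,-2,32,0,0,0,0],[0.9,0,48,0,0,0,0],[0.9,5,62,0,0,0,0],[0.9,12,76,0,0,0,0],[0.9,22,89,0,0,0,0],[0.9,33,100,0,0,0,0],[0.9,46,109,0,0,0,0],[0.9,60,116,0,0,0,0],[0.9,60,116,0,0,0,0]]'
python3 -m jog '[[0.9,8,3,0,0,0,0],[0.9,15,5,0,0,0,0],[0.9,23,6,0,0,0,0],[0.9,30,7,0,0,0,0],[0.9,37,7,0,0,0,0],[0.9,37,7,0,0,0,0],[0.9,40,7,0,0,0,0],[0.9,42,7,0,0,0,0],[0.9,42,7,0,0,0,0]]'
```

```text
time: 13.2
eef_pos: [0.6053, 0.1243, 0.0827]
tcp_rot: [0.675, 0.738, 0.0, 0.0]
contact_force: [-1.4, 1.0, 2.0]
opening: 0.227
finger_force: 30.0
time: 14.1
eef_pos: [0.6102, 0.1648, 0.0827]
tcp_rot: [0.675, 0.738, 0.001, 0.003]
contact_force: [5.3, -2.5, -1.6]
opening: 0.226
finger_force: 29.8
```

```bash
python3 -m jog '[[0.9,2,0,0,0,0,0],[0.9,4,0,0,0,0,0],[0.9,4,0,0,0,0,0]]'
```

```text
time: 14.4
eef_pos: [0.6099, 0.1685, 0.0827]
tcp_rot: [0.675, 0.738, 0.001, 0.003]
contact_force: [6.3, -4.4, -2.2]
opening: 0.221
finger_force: 29.7
```

```bash
python3 -m jog '[[0.9,-4,0,0,0,0,0],[0.4,-4,0,0,0,0,0],[0,-4,0,0,0,0,0],[0,-4,0,0,0,0,0],[0,-4,0,-40,0,0,0],[0,-24,0,-85,0,0,0],[0,-64,0,-130,0,0,0],[0,-84,0,-130,0,0,0],[0,-84,0,-130,0,0,0],[0,-84,0,-130,0,0,0],[0,-84,0,-130,0,0,0]]'
python3 - <<'E'
from h import *
d=cam('wrist');np.save('w5.npy',d,allow_pickle=True)
cv2.imwrite('pics/w5.png',d['image'])
u=np.array([-.0877,.9961,0]);n=np.array([.9961,.0877,0])
home=np.array([.5905,.2212,.016]);hin=home-.061*u-.085*n
print('pred hinge top',proj(d,hin+[0,0,.042]),'handle top',proj(d,hin+.1*n+[0,0,.088]))
E
```

```text
time: 15.5
eef_pos: [0.6142, 0.0871, 0.2107]
tcp_rot: [0.675, 0.738, -0.001, -0.001]
contact_force: [0.2, -0.9, -0.2]
opening: 1.003
finger_force: 0.0
pred hinge top [196.78314515  91.41491683] handle top [324.59038128  89.64538357]
```

View pics/w5.png

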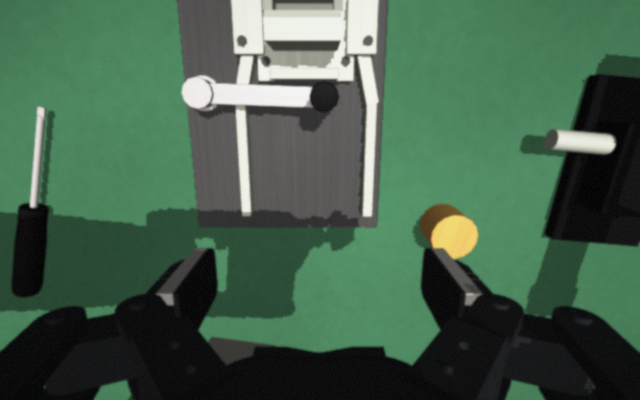

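```bash
python3 - <<'E'
from h import *
d=np.load('w5.npy',allow_pickle=True).item();im=d['image'].astype(int)
g=im.mean(2)
# arm edges at z=.052 (top of arm), columns 225..295
P0=[];P1=[]
for u in range(222,300,4):
    if 232<=u<=258: continue
    w=70+np.flatnonzero(g[70:120,u]>180); w=w[(w>80)]
    P0.append(onz(d,u+.5,w[0],.052)[:2]);P1.append(onz(d,u+.5,w[-1]+1,.052)[:2])
for P in(P0,P1):
    l=cv2.fitLine(np.array(P,np.float32),2,0,.01,.01).ravel();a=np.degrees(np.arctan2(l[1],l[0]));print((a+90)%180-90-5.03,l[2:])
# dark handle top blob
m=(g[75:112,305:345]<45).astype(np.uint8);M=cv2.moments(m,True);u,v=305+M['m10']/M['m00'],75+M['m01']/M['m00'];print(u,v,onz(d,u+.5,v+.5,.104))
m=(g[74:112,180:215]>190).astype(np.uint8);M=cv2.moments(m,True);print(180+M['m10']/M['m00'],74+M['m01']/M['m00'])
h=onz(d,198.5,94,.058);gg=onz(d,323.5,96,.104);print(h,gg,np.degrees(np.arctan2(*(gg-h)[1::-1]))-5.03, np.linalg.norm((gg-h)[:2]))
E
```

```text
-2.0576339 [0.5659457  0.16253972]
-2.0646834 [0.56672025 0.14702138]
323.8255639097744 96.15789473684211 [0.61103009 0.15733529 0.104     ]
197.80778894472363 91.31281407035176
[0.51252135 0.15114451 0.058     ] [0.61044924 0.15770193 0.104     ] -1.199094194214016 0.09814719112657597
```

The arm reads about 2° short of straight across (hub (198,93), handle (324,96)). I'll push the last bit from behind with shut fingers.

```bash
python3 -m jog '[[1,12,3,30,0,0,0],[1,28,3,70,0,0,0],[1,28,3,100,0,0,0],[1,28,3,125,0,0,0],[1,28,3,128,0,0,0],[1,34,3,128,0,0,0],[1,40,3,128,0,0,0],[1,44,3,128,0,0,0],[1,47,3,128,0,0,0],[1,49,3,128,0,0,0],[1,49,3,128,0,0,0]]' 40
python3 -m jog '[[1,1,0,0,0,0,0],[1,2,0,0,0,0,0],[1,3,0,0,0,0,0],[1,4,0,0,0,0,0],[1,4,0,0,0,0,0]]'
```

```text
time: 16.65
eef_pos: [0.6141, 0.1356, 0.0849]
tcp_rot: [0.675, 0.738, 0.0, 0.0]
contact_force: [0.2, -1.1, -0.1]
opening: -0.001
finger_force: 0.0
time: 17.15
eef_pos: [0.6139, 0.1391, 0.0845]
tcp_rot: [0.675, 0.737, 0.0, 0.0]
contact_force: [1.0, -2.0, 1.2]
opening: -0.001
finger_force: 1.0
```

```bash
python3 -m jog '[[1,1,0,0,0,0,0],[1,2,0,0,0,0,0],[1,3,0,0,0,0,0],[1,4,0,0,0,0,0],[1,4,0,0,0,0,0]]'
python3 -m jog '[[1,1,0,0,0,0,0],[1,2,0,0,0,0,0],[1,3,0,0,0,0,0],[1,3,0,0,0,0,0]]'
```

```text
time: 17.65
eef_pos: [0.6139, 0.1401, 0.0846]
tcp_rot: [0.675, 0.738, -0.002, 0.002]
contact_force: [0.8, -12.1, 1.3]
opening: 0.004
finger_force: 5.7
time: 18.05
eef_pos: [0.6139, 0.1403, 0.0846]
tcp_rot: [0.674, 0.738, -0.004, 0.004]
contact_force: [2.3, -19.1, 0.5]
opening: -0.0
finger_force: 9.8
```

The hard stop holds at 19 N, and the handle is at y ≈ 0.161, the predicted locked spot. Next I back off and go to the blade with a quarter turn.

```bash
python3 -m jog '[[1,-10,0,0,0,0,0],[1,-25,0,-40,0,0,0],[0.6,-40,-10,-90,0,0,0.1],[0.6,-70,-30,-140,0,0,0.24],[0.6,-105,-50,-175,0,0,0.38],[0.6,-140,-70,-175,0,0,0.52],[0.6,-175,-90,-175,0,0,0.66],[0.6,-210,-110,-175,0,0,0.8],[0.6,-245,-130,-175,0,0,0.94],[0.6,-273,-143,-175,0,0,1.08],[0.6,-273,-143,-175,0,0,1.22],[0.6,-273,-143,-175,0,0,1.36]]' 40
python3 -m jog '[[0.4,0,0,0,0,0,0.14],[0.4,0,0,0,0,0,0.21],[0.4,0,0,0,0,0,0.21],[0.4,0,0,0,0,0,0.21],[0.4,0,0,0,0,0,0.21]]'
python3 - <<'E'
from h import *
d=cam('wrist');np.save('w6.npy',d,allow_pickle=True);cv2.imwrite('pics/w6.png',d['image']);print(get_state()['qpos'])
E
```

```text
time: 19.25
eef_pos: [0.494, -0.1384, 0.259]
tcp_rot: [0.989, 0.145, 0.0, -0.001]
contact_force: [-0.2, 0.2, 0.0]
opening: 0.399
finger_force: 0.0
time: 19.75
eef_pos: [0.4945, -0.1378, 0.2592]
tcp_rot: [0.999, 0.045, -0.0, -0.0]
contact_force: [-0.3, -0.3, 0.7]
opening: 0.596
finger_force: 0.0
[-4.70043082e-01 -8.59870756e-02  1.95359909e+00  4.04892138e-04
  1.27430748e+00  1.01075212e+00]
```

View pics/w6.png

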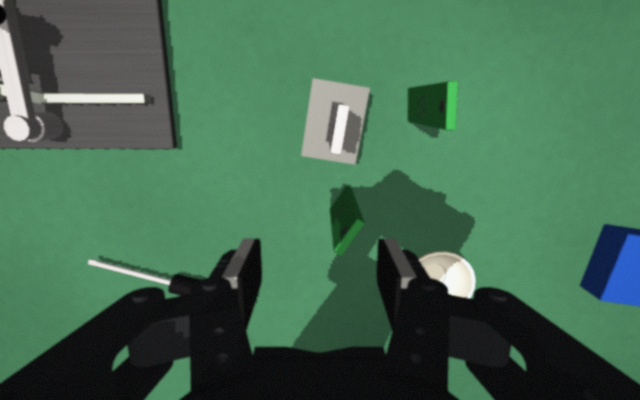

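The blade's bright top edge is at (340,128) on the grey rack (336,121). The green strips are at (347,220) and (440,105), both clear of it.

```bash
python3 - <<'E'
from h import *
d=np.load('w6.npy',allow_pickle=True).item();s=get_state();im=d['image'].astype(int)
m=((im.max(2)-im.min(2)<40)&(im.min(2)>200)).astype(np.uint8);m[:95]=0;m[165:]=0;m[:,:325]=0;m[:,355:]=0
c=max(cv2.findContours(m,0,2)[0],key=cv2.contourArea);b=cv2.boxPoints(cv2.minAreaRect(c));print(b.tolist())
w=np.array([onz(d,*(p+.5),.130) for p in b]);e=[w[i]-w[i-1] for i in range(4)];print([np.linalg.norm(x) for x in e])
l=max(e,key=np.linalg.norm);a=np.degrees(np.arctan2(l[1],l[0]));print('ctr',w.mean(0),'long axis',(a+90)%180-90)
m=((im.max(2)-im.min(2)<30)&(im.min(2)>105)).astype(np.uint8);m[:70]=0;m[170:]=0;m[:,:295]=0;m[:,380:]=0
c=max(cv2.findContours(m,0,2)[0],key=cv2.contourArea);r=cv2.boxPoints(cv2.minAreaRect(c));R=np.array([onz(d,*(p+.5),.04) for p in r]);print('rack',R.mean(0),[np.linalg.norm(R[i]-R[i-1]).round(4) for i in range(4)],[np.degrees(np.arctan2(*(R[i]-R[i-1])[1::-1])).round(1) for i in range(4)])
T=Ro.from_quat(s['tcp_rot']).as_matrix();print('tool x yaw',np.degrees(np.arctan2(T[1,0],T[0,0])),'shift',T.T@(w.mean(0)-s['eef_pos'])*1e3)
E
```

```text
[[329.8077697753906, 152.0435333251953], [338.6222229003906, 104.19355010986328], [348.5485534667969, 106.02207946777344], [339.7341003417969, 153.8720703125]]
[np.float64(0.00763357932450523), np.float64(0.03540843574480924), np.float64(0.007359272558162725), np.float64(0.0354611747607638)]
ctr [ 0.54173897 -0.14866329  0.13      ] long axis -4.275942775512306
rack [ 0.54159508 -0.14940039  0.04      ] [np.float64(0.0598), np.float64(0.0764), np.float64(0.0564), np.float64(0.077)] [np.float64(85.7), np.float64(-5.0), np.float64(-93.8), np.float64(177.5)]
tool x yaw 5.1499043111003315 shift [ 46.11901222  15.00028045 129.21043687]
```

```bash
python3 -m jog '[[0.4,23,8,0,0,0,0.08],[0.4,46,15,0,0,0,0.164],[0.4,46,15,30,0,0,0.164],[0.4,46,15,75,0,0,0.164],[0.4,46,15,115,0,0,0.164],[0.4,46,15,140,0,0,0.164],[0.4,46,15,152,0,0,0.164],[0.4,46,15,154,0,0,0.164],[0.4,46,15,154,0,0,0.164],[0.7,46,15,154,0,0,0.164],[1,46,15,154,0,0,0.164],[1,46,15,154,0,0,0.164]]' 50
python3 -m jog '[[1,0,0,0,0,0,0],[1,0,0,0,0,0,0],[1,0,0,0,0,0,0]]'
```

```text
time: 21.0
eef_pos: [0.5423, -0.1494, 0.1067]
tcp_rot: [0.999, -0.038, 0.001, 0.0]
contact_force: [-0.2, -2.6, 1.7]
opening: 0.093
finger_force: 3.3
time: 21.3
eef_pos: [0.5425, -0.1494, 0.1067]
tcp_rot: [0.999, -0.038, 0.001, 0.0]
contact_force: [-0.4, 0.7, 5.7]
opening: 0.085
finger_force: 49.7
```

```bash
python3 -m jog '[[1,0,0,-10,0,0,0],[1,0,0,-25,0,0,0],[1,0,0,-60,0,0,0],[1,0,0,-105,0,0,0],[1,0,0,-150,0,0,0],[1,-3,-40,-155,0,0,-0.02],[1,-7,-88,-155,0,0,-0.05],[1,-11,-136,-155,0,0,-0.08],[1,-15,-184,-155,0,0,-0.11],[1,-19,-232,-155,0,0,-0.14],[1,-23,-280,-155,0,0,-0.164],[1,-26,-325,-155,0,0,-0.164]]'
python3 -m jog '[[1,-3,-38,0,0,0,0],[1,-3,-38,0,0,0,0],[1,-3,-38,0,0,0,0],[1,-3,-38,0,0,0,0],[1,-3,-38,0,0,0,0]]'
python3 - <<'E'
from h import *
d=cam('wrist');np.save('w7.npy',d,allow_pickle=True);cv2.imwrite('pics/w7.png',d['image'])
s=get_state();T=Ro.from_quat(s['tcp_rot']).as_matrix();print(np.degrees(np.arctan2(T[1,0],T[0,0])),T[2])
E
```

```text
time: 22.5
eef_pos: [0.539, 0.1788, 0.261]
tcp_rot: [0.999, 0.045, -0.001, 0.0]
contact_force: [1.3, 0.1, -1.7]
opening: 0.087
finger_force: 49.2
time: 23.0
eef_pos: [0.5339, 0.2132, 0.2604]
tcp_rot: [0.999, 0.043, -0.0, 0.0]
contact_force: [-0.2, 0.2, -0.4]
opening: 0.09
finger_force: 49.4
4.976149107377342 [-2.57655970e-04  3.30009738e-04 -9.99999912e-01]
```

View pics/w7.png

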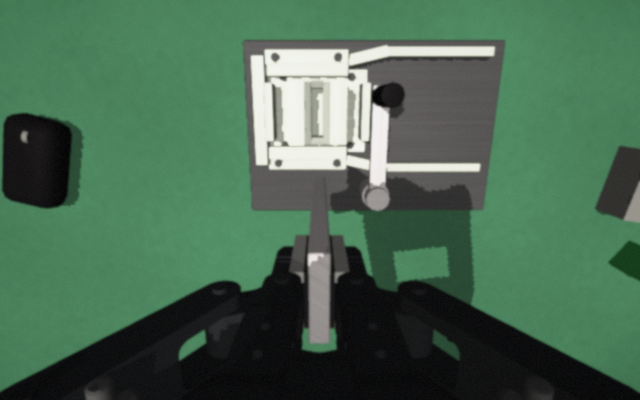

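The lever lies straight across behind the carriage (hub (376,196), handle (390,95)). The slot is near (318,112), and the blade hangs straight with its foot near (320,180).

```bash
python3 - <<'E'
from h import *
d=np.load('w7.npy',allow_pickle=True).item();s=get_state();g=d['image'].mean(2)
print('row',[f'{c}:{int(v)}' for c,v in zip(range(266,366,2),g[106:116,266:366:2].mean(0))])
print('col',[f'{r}:{int(v)}' for r,v in zip(range(74,152,2),g[74:152:2,314:322].mean(1))])
p=s['eef_pos'];print('tcp',p,'foot proj',proj(d,[p[0],p[1],p[2]-.0967]))
print('blade foot rows',[f'{c}:{int(v)}' for c,v in zip(range(304,336,2),g[186:190,304:336:2].mean(0))])
ce=np.array([.5907-.0001,.2207+.001,.08]);u=np.array([-.0877,.9961,0]);n=np.array([.9961,.0877,0])
for nm,z,a,b in[('mouth+',.08,.0115,0),('mouth-',.08,-.0115,0),('blk+',.08,.026,0),('blk-',.08,-.026,0),('c',.08,0,0),('n+',.08,0,.027),('n-',.08,0,-.027)]:
    print(nm,proj(d,[*(ce+a*u+b*n)[:2],z]).round(1))
E
```

```text
row ['266:236', '268:239', '270:239', '272:183', '274:75', '276:121', '278:149', '280:150', '282:187', '284:236', '286:240', '288:241', '290:240', '292:241', '294:241', '296:240', '298:239', '300:239', '302:237', '304:203', '306:178', '308:177', '310:154', '312:141', '314:153', '316:156', '318:206', '320:236', '322:225', '324:207', '326:206', '328:206', '330:230', '332:239', '334:240', '336:240', '338:240', '340:239', '342:237', '344:237', '346:217', '348:159', '350:151', '352:153', '354:203', '356:234', '358:191', '360:107', '362:206', '364:235']
col ['74:231', '76:160', '78:197', '80:212', '82:185', '84:178', '86:171', '88:132', '90:151', '92:159', '94:192', '96:201', '98:207', '100:192', '102:186', '104:186', '106:186', '108:187', '110:194', '112:197', '114:197', '116:197', '118:196', '120:197', '122:199', '124:187', '126:185', '128:185', '130:185', '132:185', '134:169', '136:126', '138:191', '140:206', '142:201', '144:180', '146:186', '148:235', '150:238']
tcp [0.53398522 0.21318105 0.2604195 ] foot proj [319.16706311 201.97475437]
blade foot rows ['304:90', '306:90', '308:91', '310:90', '312:92', '314:87', '316:84', '318:85', '320:84', '322:84', '324:80', '326:84', '328:89', '330:89', '332:88', '334:90']
mouth+ [301.8 112.2]
mouth- [328.  112.2]
blk+ [285.2 112.2]
blk- [344.6 112.2]
c [314.9 112.2]
n+ [314.8  79.8]
n- [315.  143.2]
```

```bash
python3 - <<'E'
from h import *
d=np.load('w7.npy',allow_pickle=True).item();s=get_state()
T=Ro.from_quat(s['tcp_rot']).as_matrix()
for c in((315.9,112),(316.7,112)):
    p=onz(d,*c,.08);print(p,T.T@(p-s['eef_pos'])*1e3)
E
```

```text
[0.590876   0.22083576 0.08      ] [ 57.38681164  -2.75062266 180.40382242]
[0.5909372  0.22013761 0.08      ] [ 57.38722294  -2.04979275 180.40405359]
```

```bash
python3 -m jog '[[1,30,-1,0,0,0,0],[1,57,-2,0,0,0,0],[1,57,-2,30,0,0,0],[1,57,-2,60,0,0,0],[1,57,-2,74,0,0,0],[1,57,-2,74,0,0,0],[1,57,-2,74,0,0,0],[1,57,-2,74,0,0,0]]'
```

```text
time: 23.85
eef_pos: [0.5916, 0.2216, 0.1887]
tcp_rot: [0.999, 0.044, 0.002, -0.0]
contact_force: [-0.7, 0.5, -0.8]
opening: 0.086
finger_force: 49.4
```

```bash
python3 -m jog '[[1,-1,1,5,0,0,0],[1,-1,1,10,0,0,0],[1,-1,1,15,0,0,0],[1,-1,1,20,0,0,0],[1,-1,1,25,0,0,0],[1,-1,1,25,0,0,0]]' 35
```

```text
time: 24.45
eef_pos: [0.5888, 0.2203, 0.1599]
tcp_rot: [0.999, 0.044, -0.001, 0.0]
contact_force: [-0.1, 0.0, -1.8]
opening: 0.084
finger_force: 49.4
```

```bash
python3 -m jog '[[1,0,0,4,0,0,0],[1,0,0,8,0,0,0],[1,0,0,12,0,0,0],[1,0,0,14,0,0,0],[1,0,0,16,0,0,0],[1,0,0,16,0,0,0]]'
python3 -m jog '[[1,0,0,1,0,0,0],[1,0,0,2,0,0,0],[1,0,0,3,0,0,0],[1,0,0,3,0,0,0]]'
```

```text
time: 25.05
eef_pos: [0.5893, 0.2204, 0.1449]
tcp_rot: [0.999, 0.044, -0.0, 0.0]
contact_force: [0.1, 0.1, -2.1]
opening: 0.087
finger_force: 49.4
time: 25.45
eef_pos: [0.5897, 0.2205, 0.1429]
tcp_rot: [0.999, 0.044, 0.0, -0.0]
contact_force: [0.2, -0.1, 0.6]
opening: 0.091
finger_force: 49.8
```

```bash
python3 -m jog '[[1,0,0,1,0,0,0],[1,0,0,2,0,0,0],[1,0,0,2,0,0,0]]'
```

```text
time: 25.75
eef_pos: [0.59, 0.2206, 0.1428]
tcp_rot: [0.999, 0.044, 0.0, -0.0]
contact_force: [-2.6, -0.7, 7.9]
opening: 0.09
finger_force: 50.8
```

It touched the floor at the predicted height. I release, rise and check.

```bash
python3 -m jog '[[1,0,0,-2,0,0,0],[0.8,0,0,-2,0,0,0],[0.6,0,0,-2,0,0,0],[0.5,0,0,-2,0,0,0],[0.5,0,0,-20,0,0,0],[0.5,0,0,-60,0,0,0],[0.5,0,0,-100,0,0,0],[0.5,-40,0,-120,0,0,0],[0.5,-70,0,-120,0,0,0],[0.5,-70,0,-120,0,0,0],[0.5,-70,0,-120,0,0,0],[0.5,-70,0,-120,0,0,0]]'
python3 - <<'E'
from h import *
d=cam('scene');e=cam('side');w=cam('wrist')
k=lambda a,s:cv2.resize(a,s,interpolation=cv2.INTER_CUBIC)
o=np.zeros((600,800,3),np.uint8)
o[:300,:400]=k(d['image'][140:260,320:480],(400,300));o[:300,400:]=k(e['image'][90:225,210:390],(400,300))
o[300:,:480]=k(w['image'],(480,300))
o[300:500,480:]=k(d['image'],(320,200))
cv2.imwrite('pics/fin.png',o);np.save('fw.npy',w,allow_pickle=True);np.save('fs.npy',d,allow_pickle=True)
E
```

```text
time: 26.95
eef_pos: [0.5203, 0.2142, 0.26]
tcp_rot: [0.999, 0.044, -0.0, 0.0]
contact_force: [0.7, 0.0, -0.3]
opening: 0.502
finger_force: 0.0
```

View pics/fin.png

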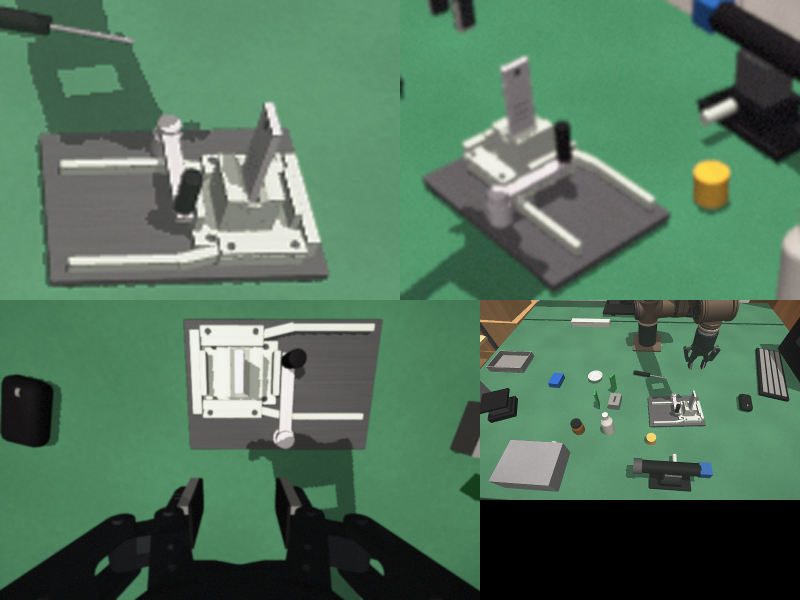

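The final views show the blade upright in the slot, the carriage home, the lever across and the bystanders where they were. One quick numeric check of the lever angle before I hand in.

```bash
python3 - <<'E'
from h import *
d=np.load('fw.npy',allow_pickle=True).item();g=d['image'].mean(2)
P=[[],[]]
for r in list(range(104,140,3))+list(range(160,170,3)):
    w=np.flatnonzero(g[r,366:405]>190)
    if len(w)>8:
        P[0].append(onz(d,366+w[0],r+.5,.052)[:2]);P[1].append(onz(d,366+w[-1]+1,r+.5,.052)[:2])
for p in P:
    l=cv2.fitLine(np.array(p,np.float32),5 if False else 2,0,.01,.01).ravel();print('arm vs across',np.degrees(np.arctan(l[1]/l[0]))-5.03,l[2:])
print(np.linalg.norm(np.mean(P[0],0)-np.mean(P[1],0)))
# plan check: hub/handle predicted when locked
u=np.array([-.0877,.9961,0]);n=np.array([.9961,.0877,0]);home=np.array([.5907,.2212,.016]);hin=home-.061*u-.085*n
print(proj(d,hin+[0,0,.042]),proj(d,hin+.1*n+[0,0,.088]))
m=(g[55:105,370:415]<40).astype(np.uint8);M=cv2.moments(m,True);print(370+M['m10']/M['m00'],55+M['m01']/M['m00'])
E
```

```text
arm vs across 9.59544 [0.5618689  0.16988714]
arm vs across -0.19910908 [0.5637496  0.14877607]
0.021194671247514715
[379.58438821 185.75366789] [395.83308047  76.07083593]
392.26201550387594 78.63720930232557
```

```bash
python3 -c "
from plant import workorder
print(workorder.sign_off())"
```

```text
the job is handed in; nothing more can be done
None
```

The job is handed in at about 27 s: the carriage is home against the stop, the lever is locked across behind it, and the blade stands upright on the slot floor, released, with the bystanders left where they stood.

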